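# Load a spore-test tube into a push-to-open incubator drawer

## Robot

A 6-joint arm with a two-finger parallel gripper is mounted at the origin on a cart in front of the work surface, level with it; the furniture and walls round the work are solid. World frame = base frame: x ahead of the robot, y to its left, z up, the work surface at z = 0. Lengths are in m, angles in rad, forces in N, time in s.
With the tool pointing down it reaches from about 0.225 to 0.875 m from the base axis. Payload 3.4 kg.
Tool frame: the origin (TCP) lies at the very end of the fingers, on their centre line; the grasp point (between the pads) lies 19 mm behind it (manip.pinch_z is the distance from the TCP to the grasp point, in m); z points along the fingers, y is the line along which they close (so a half turn about z gives the same grasp; the last joint's range is limited). The gripper opens to 85 mm and grips with 20 to 120 N. Pads are 22 mm wide; open, the fingers measure 114 mm over their backs; the gripper's body (76 mm by 85 mm) begins 54 mm behind the grasp point. The pads swing forward as they close: fully open they stand 13 mm farther back than shut.
Start: joints at [1.097, 0.276, 1.505, -0, 1.361, -0.121], TCP at [0.199, 0.54, 0.231] pointing down, gripper open.
Joint ranges: [-2.89, 2.89], [-0.75, 2.08], [0.22, 2.7], [-1.18, 4.32], [0.11, 2.71], [-2.7, 2.7]. Speed limits (rad/s): [2.57, 2.57, 3.14, 3.14, 3.14, 3.14].

## Interface

Orientations are given as a unit quaternion [w, x, y, z].
In Python, from rig import manip gives the robot as it stands. The module is installed in compiled form; this text tells all that it offers.
- The arm moves only by the shell command python3 -m jog 'ROWS' [FORCE]. ROWS is JSON, a list of rows, each an object of numbers: "dx", "dy", "dz": the shift along the tool's x, y, z each as a share of 25 cm, from -1 to 1; "ax", "ay", "az": the turn, a rotation vector about the tool's x, y, z each as a share of 90 degrees, from -1 to 1; "grip": the opening, from -1 (shut) to 1 (fully open), so that 0 is half open. A call has 1 to 5 rows; each row is the pose to reach, as a shift and turn from the pose commanded when the call began, along the tool's axes at that moment; what a row does not reach only later rows make up. A row lasts 1/12 s, in which the tool goes at most 41.7 mm and 7.16 degrees, less where a joint would pass 70% of its speed; a pose out of reach is approached as far as the arm can. A call with a number of a shift or a turn outside -1 to 1 is refused whole. A call with a gripper value outside its range is refused whole. The fingers move at their own pace and stop on an object; FORCE is the grip in N (left out, the last holds). Time passes only in rows, so rows that repeat a pose let the fingers close. It gives the time, the measured TCP pose, the force, the opening and the grip force at its end, in the units of the state.
- manip.get_state(): the state, without advancing time (a new reading comes with each control period).
- manip.get_image(name): name is "side" or "top" or "wrist"; returns a dict with "img" (400x640x3 uint8, red, green, blue), "mtx" (3x3 intrinsics, pixels), "world_to_cam" (4x4, takes a point from world to camera coordinates); the wrist camera has in their place "T_tool_cam" (4x4, takes a point from camera to tool coordinates, whose origin is the TCP and whose axes are the flange's). Camera axes: x right, y down, z forward; pixel columns grow to the right and rows downward; lengths in m; the calibration is good to about 2 mm. A picture is of the moment at which its call begins: read the wrist's pose just before it. There is no depth.
- manip.sign_off(): hands the job in; it is judged then, once.
The state is a dict: "clock": time; "qpos": joint angles; "qd": joint speeds; "effort": joint torques, N m; "position": TCP position; "ee_rot": TCP orientation; "contact_force": force on the tool from outside, world axes, zero at the start; "moment": the same for the moment, N m; "width": finger opening in m; "gripper_force": force on a finger pad.
Only numpy, scipy, OpenCV 4.12 (cv2) and the standard library are available. Lean on these libraries where they do the work, as an engineer would, in place of code of your own. Each camera call takes 0.05 s, during which the arm holds its last target. There are 200 camera calls.

## Task

Press the front of the small bench incubator's drawer to release its push-push catch so that it springs open, lay the capped test tube from its rest flat in the drawer's cradle with the cap in the wider saddle, then press the drawer gently home until the catch takes it, let go and make sure that it stays shut with the hand clear. The catch is delicate: feel for its stop and do not lean on it, set the tube down without dropping it, and leave the other things on the bench where they are.

Things in the scene. Friction and masses are not known exactly. Their poses are not given: they have to be found in the camera images.
- incubator: low white bench incubator, fixed: 165 mm deep (x), 150 mm wide (y), 64 mm tall, display and keys on top. Origin on the worktop below the middle of its front face; x points from the front into it, y to the left of someone facing its front, z up. Its drawer fills most of the front; what lies in the drawer must stay lower than 42 mm above the worktop to pass inside.
- drawer (a joint): opening of the drawer in m, along the incubator's -x: about 0.001 latched, 0.080 fully open, negative when pressed in past the catch. Push-push catch: when shut, press in to the firm stop at -0.0051 (-0.0047 is just enough) and let go: it springs out 80 mm in about 0.6 s. When open, press to the same stop and let go: caught. Let go short of -0.004 it springs open; a second press frees it again.
- press_pad (a point): middle of the drawer's flat front face (moves with it), 27 mm above the worktop; axes as the incubator's. The face is 124 mm wide, from 6 to 48 mm above the worktop, and stands 10 mm proud of the incubator when latched. There is no handle. The spring pushes out with 2 N when open, 8 N at the catch; the stop behind it is hard. Over 20 N on the drawer damages the catch.
- cradle (a point): tube's place in the drawer (moves with it), 46.5 mm behind press_pad, 26 mm above the worktop, 44 mm in front of the incubator when fully open; axes as the incubator's. The tube's middle comes here, axis along y, cap towards +y. Free for fingers from y = -22 to +31 mm and 25 mm before and behind the tube, down to the drawer's floor 9 mm above the worktop. Up to 4 mm off along y is fine.
- wide_saddle (a point): middle of the cap's saddle (moves with the drawer), 39 mm to the cradle's +y side: slot 23 mm wide (across, x), 14 mm long. The other saddle, for the glass, is 30 mm to the -y side: slot 18 mm wide, 14 mm long. Both have flared edges that reach 33 mm above the worktop; the seated tube's axis is 26 mm above it.
- tube: sealed test tube 100 mm long, lying: 16 mm thick with a round bottom and a paper band, grey ribbed screw cap 20 mm thick over the last 22 mm; 20 to 45 g. Origin on its axis at mid length, x axis along the tube towards the cap; any roll about that axis.
- tube_rest: low grey rest, fixed on the worktop: plate 104 x 42 mm, 4 mm thick, with the same two saddles as the drawer. The tube starts in it, axis 20 mm above the worktop, cap towards the rest's +x. Origin on the worktop under the tube's middle. Fingers are free to close on the tube between the saddles, x = -22 to +31 mm.
- stapler: bystander: small black pocket stapler, 105 x 26 x 31 mm, on the worktop left of the tube rest
- pouch: bystander: sealed green-and-clear instrument pouch, 165 x 96 x 18 mm, flat on the worktop at the left
- tub: bystander: round yellow tub with lid, 89 mm wide, 52 mm tall, at the left
- small_carton: bystander: carton, 60 x 101 x 56 mm, on the worktop behind and left of the tube rest

How it is judged:
On the way, in this order (a step that is already met when the one before it is completed fails the run):
1. the drawer has been released and has sprung open (value of joint drawer above 0.075 m), for 0.2 s.
2. the tube lies seated in the cradle of the open drawer, let go (x of tube in the frame of cradle between -0.003 and 0.003 m and y of tube in the frame of cradle between -0.006 and 0.006 m and z of tube in the frame of cradle between -0.003 and 0.003 m and angle between the x axis of tube and the y axis of cradle, either way round below 0.08 rad and value of joint drawer above 0.06 m and contact force between the fingers and tube below 0.05 N and linear speed of tube below 0.03 m/s), for 0.2 s.
3. the drawer, with the tube in it, has been pressed in past the catch (x of tube in the frame of cradle between -0.003 and 0.003 m and y of tube in the frame of cradle between -0.006 and 0.006 m and z of tube in the frame of cradle between -0.003 and 0.003 m and angle between the x axis of tube and the y axis of cradle, either way round below 0.08 rad and value of joint drawer below -0.0032 m).
4. the drawer is let go and stays caught for a second (value of joint drawer between -0.0025 and 0.003 m and contact force between each of the fingers, the arm and drawer below 0.05 N), for 1 s.
At the end, for the whole second after the job is handed in: The drawer is latched shut (opening below 3 mm, not pressed in) with nothing touching it, and the tube lies at rest in the cradle: middle within 3 mm of the cradle point across and in height and 6 mm along, axis within 0.08 rad of the cradle's (all of step 4 and x of tube in the frame of cradle between -0.003 and 0.003 m and y of tube in the frame of cradle between -0.006 and 0.006 m and z of tube in the frame of cradle between -0.003 and 0.003 m and angle between the x axis of tube and the y axis of cradle, either way round below 0.08 rad and velocity of joint drawer between -0.003 and 0.003 m/s and linear speed of tube below 0.02 m/s).
It fails at once if the drawer is pushed or pulled with more than 20 N (contact force between any of the fingers, the arm and drawer above 20 N).
It fails at once if the tube is dropped or thrown (faster than 0.9 m/s) (linear speed of tube above 0.9 m/s).
It fails at once if a bystander is moved by more than 20 mm (distance of any of stapler, pouch, tub, small_carton from where it was at the start of the episode above 0.02 m).
It also fails if it takes over 72 s, if anything falls off the work surface, if the arm or the gripper's body presses on something with over 40 N, if the wrist force passes 120 N, or if a joint passes its speed limit or range.

## Working session

There is one attempt and no reset: what is moved stays moved. The work goes in short steps, Python scripts to look and compute and a shell command to move; the robot and the scene stay as the last step left them, time stands still between calls to the robot, and variables do not carry over. Pictures are saved under pics/ and viewed, at most 10 in all, crops included, and the job is handed in when it is done.

```bash
mkdir -p pics
cat > h.py <<'E'
import numpy as np, cv2
from rig import manip
from scipy.spatial.transform import Rotation as R
def snap(n,f=None):
    s=manip.get_state(); d=manip.get_image(n)
    if n=='wrist':
        T=np.eye(4);q=s['ee_rot'];T[:3,:3]=R.from_quat([q[1],q[2],q[3],q[0]]).as_matrix();T[:3,3]=s['position']
        d['c2w']=T@d['T_tool_cam']
    else: d['c2w']=np.linalg.inv(d['world_to_cam'])
    if f: cv2.imwrite('pics/'+f,d['img'][:,:,::-1])
    return d
def ray(d,u,v,z):
    r=d['c2w'][:3,:3]@np.linalg.solve(d['mtx'],[u,v,1.]);o=d['c2w'][:3,3]
    return o+r*(z-o[2])/r[2]
def st():
    s=manip.get_state();q=s['ee_rot'];M=R.from_quat([q[1],q[2],q[3],q[0]]).as_matrix()
    print(s['clock'],'p',np.round(s['position'],4),'\n',M.round(3),'F',np.round(s['contact_force'],1),'w',s['width']);return s,M
E
python3 - <<'E'
from h import *
st()
for n in('top','side'):
    d=snap(n,n+'1.png');print(n,d['c2w'].round(3).tolist(),d['mtx'].tolist())
E
```

```text
0.0 p [0.1984 0.5391 0.2304] 
 [[-0.938  0.346 -0.001]
 [ 0.346  0.938 -0.002]
 [ 0.    -0.002 -1.   ]] F [0.1 0.4 1. ] w 0.08541385309684763
top [[-0.019, -0.996, 0.085, 0.509], [-0.999, 0.021, 0.033, 0.13], [-0.034, -0.085, -0.996, 0.915], [0.0, 0.0, 0.0, 1.0]] [[389.1241718026613, 0.0, 313.06841653373635], [0.0, 389.1241718026613, 204.1091843518868], [0.0, 0.0, 1.0]]
side [[0.98, -0.071, 0.185, 0.412], [-0.198, -0.404, 0.893, -0.627], [0.011, -0.912, -0.41, 0.403], [0.0, 0.0, 0.0, 1.0]] [[367.3976622710584, 0.0, 316.86146723161886], [0.0, 367.3976622710584, 196.89550388173873], [0.0, 0.0, 1.0]]
```

View pics/top1.png

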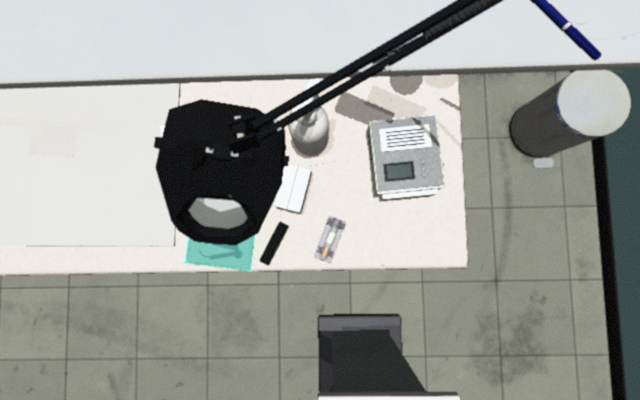

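View pics/side1.png

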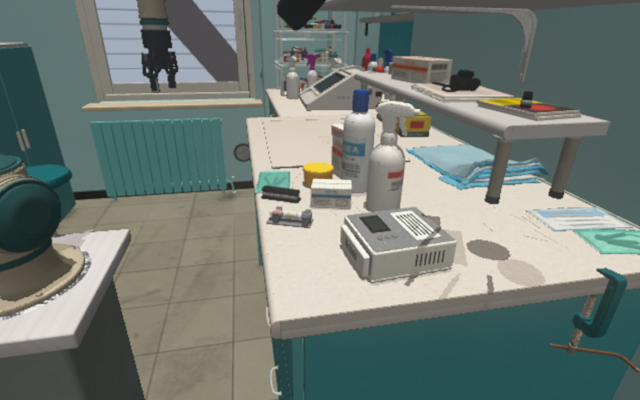

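The top view shows the incubator at about (372–440, 118–198) with its front facing the robot, and the tube in its rest at (330, 240). The stapler is at (274, 243), and a lamp hangs over the left side. I'll zoom in to get rough positions.

Run:
```python
from h import *
d=snap('top');c=d['img'][100:280,300:460,::-1]
cv2.imwrite('pics/c1.png',cv2.resize(c,None,fx=3.3,fy=3.3,interpolation=cv2.INTER_CUBIC))
for u,v,z in[(376,194,.064),(440,191,.064),(372,121,.064),(435,118,.064),(322,258,.02),(337,222,.02)]:print(u,v,ray(d,u,v,z).round(3))
```

```text
376 194 [0.601 0.02  0.064]
440 191 [ 0.605 -0.119  0.064]
372 121 [0.765 0.024 0.064]
435 118 [ 0.768 -0.115  0.064]
322 258 [0.462 0.142 0.02 ]
337 222 [0.544 0.105 0.02 ]
```

View pics/c1.png

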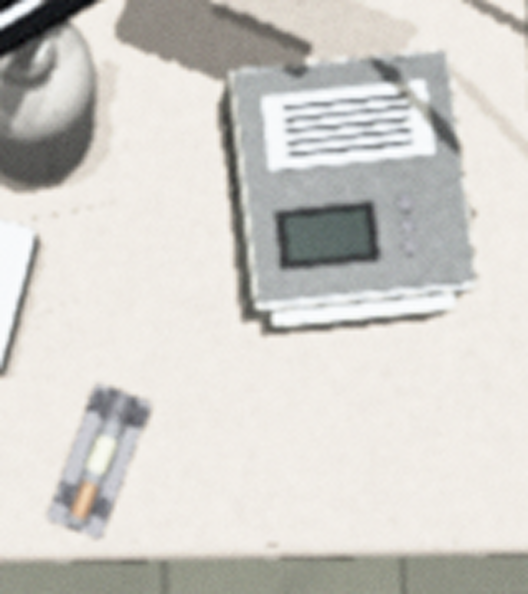

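The crop shows the incubator's top corners at about (258,310), (472,285), (230,72) and (445,52) in crop pixels. The tube's dark cap is at the far (+x) end, and its paper band is near mid-length.

Run:
```python
from h import *
d=snap('top');s,M=st()
f=lambda a,b,z:ray(d,300+a/3.3,100+b/3.3,z)
P=[f(*p,.064) for p in[(258,310),(472,285),(230,72),(445,52)]];print(np.array(P).round(3))
v=P[2]+P[3]-P[0]-P[1];w=P[0]+P[2]-P[1]-P[3];print('yaw',np.degrees(np.arctan2(v[1],v[0])),np.degrees(np.arctan2(-w[0],w[1])),(P[0]+P[1])/2)
a,b=f(122,398,.02),f(82,520,.02);print(a,b,np.degrees(np.arctan2(*(a-b)[1::-1])),(a+b)/2)
print(snap('wrist')['T_tool_cam'].round(3))
```

```text
0.2 p [0.1985 0.5393 0.2308] 
 [[-0.938  0.346 -0.   ]
 [ 0.346  0.938 -0.001]
 [ 0.    -0.001 -1.   ]] F [-0.1  0.   0.1] w 0.08509917214059969
[[ 0.601  0.015  0.064]
 [ 0.615 -0.126  0.064]
 [ 0.763  0.029  0.064]
 [ 0.773 -0.115  0.064]]
yaw 4.314859826989771 4.615402432965119 [ 0.60817965 -0.05533111  0.064     ]
[0.54674817 0.10541997 0.02      ] [0.46300601 0.1350169  0.02      ] -19.46490092666201 [0.50487709 0.12021844 0.02      ]
[[-0.    -0.953 -0.303  0.077]
 [ 1.     0.    -0.001 -0.001]
 [ 0.001 -0.303  0.953 -0.142]
 [ 0.     0.     0.     1.   ]]
```

```bash
for i in 1; do python3 -m jog '[{"dx":-0.6,"dy":-0.54,"grip":-1},{"dx":-0.6,"dy":-0.54,"grip":-1},{"dx":-0.6,"dy":-0.54,"grip":-1},{"dx":-0.6,"dy":-0.54,"grip":-1},{"dx":-0.6,"dy":-0.54,"grip":-1}]' 20; done
python3 -m jog '[{"dx":-0.6,"dy":-0.54,"grip":-1},{"dx":-0.6,"dy":-0.54,"grip":-1},{"dx":-0.6,"dy":-0.54,"grip":-1},{"dx":-0.6,"dy":-0.54,"grip":-1},{"dx":-0.6,"dy":-0.54,"grip":-1}]'
python3 -m jog '[{"dx":-0.6,"dy":-0.54,"grip":-1},{"dx":-0.6,"dy":-0.54,"grip":-1},{"dx":-0.6,"dy":-0.54,"grip":-1},{"dx":-0.6,"dy":-0.54,"grip":-1},{"dx":-0.6,"dy":-0.54,"grip":-1}]'
python3 -m jog '[{"az":-0.273,"grip":-1},{"az":-0.273,"grip":-1},{"az":-0.273,"grip":-1},{"az":-0.273,"grip":-1},{"az":-0.273,"grip":-1}]'
python3 -c "
from h import *
st();snap('wrist','w1.png')"
```

```text
0.25 p [0.1986 0.5394 0.2309] 
 [[-0.938  0.346 -0.   ]
 [ 0.346  0.938 -0.001]
 [ 0.    -0.001 -1.   ]] F [ 1.3  0.2 -0.6] w 0.08525325339499612schema error: expected keys dx, dy, dz, ax, ay, az, grip
schema error: expected keys dx, dy, dz, ax, ay, az, grip
schema error: expected keys dx, dy, dz, ax, ay, az, grip
schema error: expected keys dx, dy, dz, ax, ay, az, grip
```

View pics/w1.png

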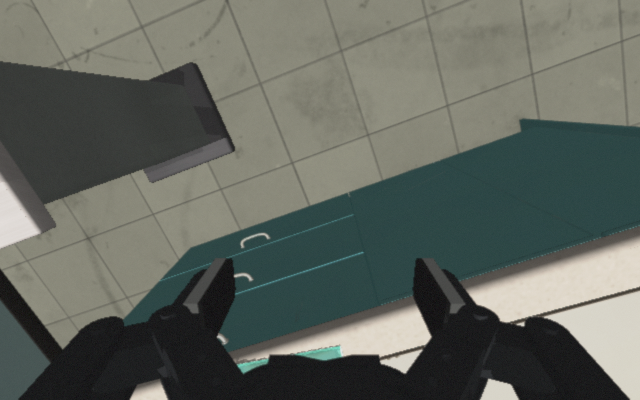

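The wrist view looks towards the tool's +x side (the cart and the bench edge), so I'll work with the tool turned half round. Every row also needs all seven keys.

```bash
python3 -m jog '[{"dx":-0.6,"dy":-0.54,"dz":0,"ax":0,"ay":0,"az":0,"grip":-1},{"dx":-0.6,"dy":-0.54,"dz":0,"ax":0,"ay":0,"az":0,"grip":-1},{"dx":-0.6,"dy":-0.54,"dz":0,"ax":0,"ay":0,"az":0,"grip":-1},{"dx":-0.6,"dy":-0.54,"dz":0,"ax":0,"ay":0,"az":0,"grip":-1},{"dx":-0.6,"dy":-0.54,"dz":0,"ax":0,"ay":0,"az":0,"grip":-1}]' 20
python3 -m jog '[{"dx":-0.6,"dy":-0.54,"dz":0,"ax":0,"ay":0,"az":0,"grip":-1},{"dx":-0.6,"dy":-0.54,"dz":0,"ax":0,"ay":0,"az":0,"grip":-1},{"dx":-0.6,"dy":-0.54,"dz":0,"ax":0,"ay":0,"az":0,"grip":-1},{"dx":-0.6,"dy":-0.54,"dz":0,"ax":0,"ay":0,"az":0,"grip":-1},{"dx":-0.6,"dy":-0.54,"dz":0,"ax":0,"ay":0,"az":0,"grip":-1}]'
python3 -m jog '[{"dx":-0.45,"dy":-0.7,"dz":0,"ax":0,"ay":0,"az":0.39,"grip":-1},{"dx":-0.45,"dy":-0.7,"dz":0,"ax":0,"ay":0,"az":0.39,"grip":-1},{"dx":-0.45,"dy":-0.7,"dz":0,"ax":0,"ay":0,"az":0.39,"grip":-1},{"dx":-0.45,"dy":-0.7,"dz":0,"ax":0,"ay":0,"az":0.39,"grip":-1},{"dx":-0.45,"dy":-0.7,"dz":0,"ax":0,"ay":0,"az":0.39,"grip":-1}]'
for i in 1; do python3 -m jog '[{"dx":0,"dy":0,"dz":0,"ax":0,"ay":0,"az":0.39,"grip":-1},{"dx":0,"dy":0,"dz":0,"ax":0,"ay":0,"az":0.39,"grip":-1},{"dx":0,"dy":0,"dz":0,"ax":0,"ay":0,"az":0.39,"grip":-1},{"dx":0,"dy":0,"dz":0,"ax":0,"ay":0,"az":0.39,"grip":-1},{"dx":0,"dy":0,"dz":0,"ax":0,"ay":0,"az":0.39,"grip":-1}]'; done
python3 -m jog '[{"dx":0,"dy":0,"dz":0,"ax":0,"ay":0,"az":0.39,"grip":-1},{"dx":0,"dy":0,"dz":0,"ax":0,"ay":0,"az":0.39,"grip":-1},{"dx":0,"dy":0,"dz":0,"ax":0,"ay":0,"az":0.39,"grip":-1},{"dx":0,"dy":0,"dz":0,"ax":0,"ay":0,"az":0.39,"grip":-1},{"dx":0,"dy":0,"dz":0,"ax":0,"ay":0,"az":0.39,"grip":-1}]'
python3 -m jog '[{"dx":0,"dy":0,"dz":0,"ax":0,"ay":0,"az":0.39,"grip":-1},{"dx":0,"dy":0,"dz":0,"ax":0,"ay":0,"az":0.39,"grip":-1},{"dx":0,"dy":0,"dz":0,"ax":0,"ay":0,"az":0.39,"grip":-1},{"dx":0,"dy":0,"dz":0,"ax":0,"ay":0,"az":0.39,"grip":-1},{"dx":0,"dy":0,"dz":0,"ax":0,"ay":0,"az":0.39,"grip":-1}]'
python3 -c "
from h import *
st()"
```

```text
clock: 0.72
position: [0.2933, 0.3588, 0.2313]
ee_rot: [0.0, 0.175, 0.985, -0.0]
contact_force: [0.8, -0.3, 0.2]
width: 0.0258
gripper_force: 0.0
clock: 1.13
position: [0.3877, 0.1802, 0.2316]
ee_rot: [0.001, 0.176, 0.984, -0.0]
contact_force: [0.9, 0.4, 0.5]
width: 0.0002
gripper_force: 0.0
clock: 1.55
position: [0.432, -0.0226, 0.2315]
ee_rot: [0.0, 0.467, 0.884, 0.0]
contact_force: [1.5, 0.1, -0.6]
width: -0.0002
gripper_force: 0.0
clock: 1.97
position: [0.432, -0.0208, 0.2313]
ee_rot: [-0.0, 0.712, 0.702, 0.0]
contact_force: [-0.2, 0.0, 0.2]
width: -0.0001
gripper_force: 0.0
clock: 2.38
position: [0.432, -0.0205, 0.2313]
ee_rot: [-0.0, 0.89, 0.455, 0.0]
contact_force: [0.1, -0.3, 0.1]
width: 0.0
gripper_force: 0.0
clock: 2.8
position: [0.4319, -0.0205, 0.2313]
ee_rot: [-0.0, 0.986, 0.165, 0.0]
contact_force: [-0.5, -0.0, -0.3]
width: -0.0002
gripper_force: 0.0
2.8 p [ 0.4319 -0.0205  0.2313] 
 [[ 0.945  0.326  0.   ]
 [ 0.326 -0.945  0.   ]
 [ 0.    -0.    -1.   ]] F [-0.5 -0.  -0.3] w -0.00016508250157701106
```

```bash
python3 -m jog '[{"dx":0.05,"dy":0.2,"dz":0,"ax":0,"ay":0,"az":0.162,"grip":-1},{"dx":0.05,"dy":0.2,"dz":0,"ax":0,"ay":0,"az":0.162,"grip":-1},{"dx":0.05,"dy":0.2,"dz":0,"ax":0,"ay":0,"az":0.162,"grip":-1},{"dx":0.05,"dy":0.2,"dz":0,"ax":0,"ay":0,"az":0.162,"grip":-1}]'
python3 -c "
from h import *
st();snap('wrist','w2.png')"
```

```text
clock: 3.13
position: [0.4602, -0.0636, 0.231]
ee_rot: [-0.0, 0.999, 0.042, -0.001]
contact_force: [-0.2, -0.2, -0.3]
width: 0.0
gripper_force: 0.0
3.1333 p [ 0.4602 -0.0636  0.231 ] 
 [[ 0.996  0.085 -0.001]
 [ 0.085 -0.996  0.001]
 [-0.001 -0.001 -1.   ]] F [-0.2 -0.2 -0.3] w 2.3146767576903454e-05
```

View pics/w2.png

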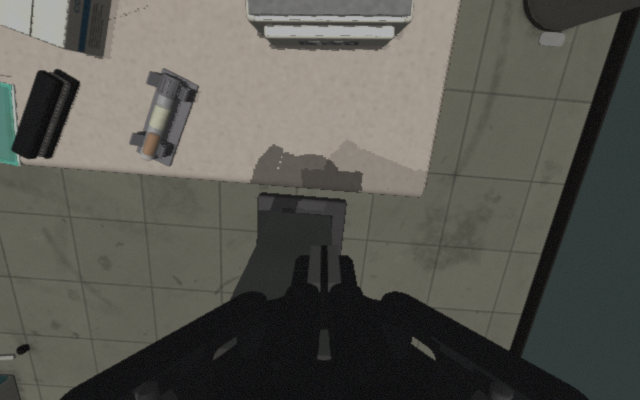

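The close view shows the drawer's front top edge from about (266,39) to (397,40), with the body's front edge above it near row 21. The tube lies from its cap at (172,78) to its round end at (149,157).

Run:
```python
from h import *
d=snap('wrist')
i=d['img'].astype(int)
for u in(290,340,380):print(u,i[5:60:1,u].mean(1).round().astype(int).tolist())
for p in[(265,38,.048),(397,40,.048),(248,20,.064),(411,20,.064),(249,15,.064),(411,15,.064)]:print(p,ray(d,*p).round(4))
for p in[(172,78),(149,157),(182,83),(163,74)]:print(p,ray(d,*p,.02).round(4))
g=cv2.cvtColor(d['img'],cv2.COLOR_RGB2GRAY)
cv2.imwrite('pics/c2.png',cv2.resize(np.hstack([d['img'][55:175,120:215,::-1],d['img'][0:120,230:420,::-1]]),None,fx=2.8,fy=2.8,interpolation=cv2.INTER_CUBIC))
```

```text
290 [111, 111, 111, 110, 109, 108, 109, 108, 93, 91, 158, 175, 174, 175, 165, 132, 82, 63, 60, 80, 112, 164, 175, 174, 176, 174, 176, 177, 171, 136, 157, 150, 106, 71, 61, 60, 61, 59, 60, 62, 69, 70, 81, 139, 151, 151, 149, 151, 151, 153, 154, 154, 153, 152, 154]
340 [110, 113, 111, 114, 114, 115, 113, 112, 102, 85, 87, 160, 174, 176, 171, 150, 99, 68, 59, 67, 110, 163, 174, 175, 175, 175, 176, 176, 175, 175, 173, 155, 125, 80, 62, 59, 53, 58, 49, 51, 65, 69, 70, 79, 126, 147, 153, 154, 153, 153, 151, 151, 151, 150, 151]
380 [113, 112, 114, 111, 112, 111, 111, 109, 107, 93, 99, 160, 175, 171, 133, 144, 117, 78, 62, 60, 81, 101, 163, 174, 175, 175, 176, 177, 176, 175, 173, 162, 139, 95, 66, 60, 60, 62, 61, 61, 64, 68, 70, 82, 138, 150, 151, 153, 152, 153, 153, 152, 153, 152, 152]
(265, 38, 0.048) [0.5909 0.0031 0.048 ]
(397, 40, 0.048) [ 0.5999 -0.1216  0.048 ]
(248, 20, 0.064) [0.6013 0.0155 0.064 ]
(411, 20, 0.064) [ 0.6136 -0.1283  0.064 ]
(249, 15, 0.064) [0.6052 0.0147 0.064 ]
(411, 15, 0.064) [ 0.6174 -0.1276  0.064 ]
(172, 78) [0.5487 0.1059 0.02  ]
(149, 157) [0.4613 0.1376 0.02  ]
(182, 83) [0.5446 0.0956 0.02  ]
(163, 74) [0.5519 0.1152 0.02  ]
```

View pics/c2.png

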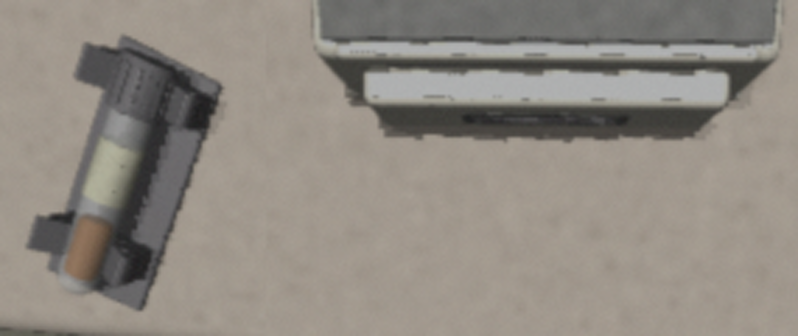

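The crop confirms the drawer lip's edge and the tube: cap at the top, glass running down-left, rest saddles at both ends. The press pad is at about (0.596, -0.059) with a yaw of about 4.4°. Going to the pre-press position.

```bash
python3 -m jog '[{"dx":0.1,"dy":0.02,"dz":0.7,"ax":0,"ay":0,"az":0.006,"grip":-1},{"dx":0.1,"dy":0.02,"dz":0.7,"ax":0,"ay":0,"az":0.006,"grip":-1},{"dx":0.1,"dy":0.02,"dz":0.7,"ax":0,"ay":0,"az":0.006,"grip":-1},{"dx":0.1,"dy":0.02,"dz":0.7,"ax":0,"ay":0,"az":0.006,"grip":-1},{"dx":0.1,"dy":0.02,"dz":0.7,"ax":0,"ay":0,"az":0.006,"grip":-1}]'
python3 -m jog '[{"dx":0.25,"dy":0,"dz":0.13,"ax":0,"ay":0,"az":0,"grip":-1},{"dx":0.25,"dy":0,"dz":0.13,"ax":0,"ay":0,"az":0,"grip":-1},{"dx":0.25,"dy":0,"dz":0.13,"ax":0,"ay":0,"az":0,"grip":-1},{"dx":0.25,"dy":0,"dz":0.13,"ax":0,"ay":0,"az":0,"grip":-1}]'
python3 -c "
from h import *
st()"
```

```text
clock: 3.65
position: [0.4817, -0.0645, 0.0515]
ee_rot: [-0.002, 0.999, 0.038, -0.005]
contact_force: [0.2, 0.7, -0.3]
width: 0.0
gripper_force: 0.0
clock: 3.98
position: [0.5489, -0.0612, 0.0242]
ee_rot: [-0.0, 0.999, 0.038, -0.0]
contact_force: [0.4, -0.0, -0.2]
width: 0.0
gripper_force: 0.0
3.9833 p [ 0.5489 -0.0612  0.0242] 
 [[ 0.997  0.076 -0.   ]
 [ 0.076 -0.997  0.   ]
 [-0.    -0.    -1.   ]] F [ 0.4 -0.  -0.2] w 4.045394744665097e-05
```

```bash
python3 -m jog '[{"dx":0.05,"dy":0,"dz":0,"ax":0,"ay":0,"az":0,"grip":-1},{"dx":0.08,"dy":0,"dz":0,"ax":0,"ay":0,"az":0,"grip":-1},{"dx":0.1,"dy":0,"dz":0,"ax":0,"ay":0,"az":0,"grip":-1},{"dx":0.1,"dy":0,"dz":0,"ax":0,"ay":0,"az":0,"grip":-1}]'
python3 -m jog '[{"dx":0.008,"dy":0,"dz":0,"ax":0,"ay":0,"az":0,"grip":-1},{"dx":0.016,"dy":0,"dz":0,"ax":0,"ay":0,"az":0,"grip":-1},{"dx":0.016,"dy":0,"dz":0,"ax":0,"ay":0,"az":0,"grip":-1}]'
python3 -m jog '[{"dx":0.008,"dy":0,"dz":0,"ax":0,"ay":0,"az":0,"grip":-1},{"dx":0.012,"dy":0,"dz":0,"ax":0,"ay":0,"az":0,"grip":-1},{"dx":0.012,"dy":0,"dz":0,"ax":0,"ay":0,"az":0,"grip":-1}]'
```

```text
clock: 4.32
position: [0.5741, -0.06, 0.0251]
ee_rot: [0.0, 0.999, 0.037, 0.001]
contact_force: [-0.1, -0.6, 0.7]
width: 0.0004
gripper_force: 0.0
clock: 4.57
position: [0.577, -0.0596, 0.024]
ee_rot: [-0.0, 0.999, 0.037, 0.0]
contact_force: [0.5, 0.2, 0.5]
width: 0.0003
gripper_force: 0.0
clock: 4.82
position: [0.5802, -0.0594, 0.0238]
ee_rot: [-0.0, 0.999, 0.037, 0.0]
contact_force: [0.4, -0.8, -0.3]
width: 0.0002
gripper_force: 0.0
```

```bash
python3 -m jog '[{"dx":0.006,"dy":0,"dz":0,"ax":0,"ay":0,"az":0,"grip":-1},{"dx":0.008,"dy":0,"dz":0,"ax":0,"ay":0,"az":0,"grip":-1}]'
python3 -m jog '[{"dx":0.006,"dy":0,"dz":0,"ax":0,"ay":0,"az":0,"grip":-1},{"dx":0.008,"dy":0,"dz":0,"ax":0,"ay":0,"az":0,"grip":-1}]'
python3 -m jog '[{"dx":0.006,"dy":0,"dz":0,"ax":0,"ay":0,"az":0,"grip":-1},{"dx":0.008,"dy":0,"dz":0,"ax":0,"ay":0,"az":0,"grip":-1}]'
```

```text
clock: 4.98
position: [0.5821, -0.0592, 0.0237]
ee_rot: [-0.0, 0.999, 0.037, 0.0]
contact_force: [0.4, -0.6, -1.2]
width: -0.0001
gripper_force: 0.0
clock: 5.15
position: [0.5843, -0.0591, 0.0238]
ee_rot: [-0.0, 0.999, 0.037, 0.0]
contact_force: [-0.4, 0.7, -0.3]
width: -0.0001
gripper_force: 0.0
clock: 5.32
position: [0.5859, -0.0589, 0.0237]
ee_rot: [-0.0, 0.999, 0.037, -0.0]
contact_force: [-0.7, -0.2, 0.4]
width: -0.0003
gripper_force: 0.4
```

```bash
python3 -m jog '[{"dx":0.003,"dy":0,"dz":0,"ax":0,"ay":0,"az":0,"grip":-1},{"dx":0.006,"dy":0,"dz":0,"ax":0,"ay":0,"az":0,"grip":-1}]' | sed -n '2p;4p'
python3 -m jog '[{"dx":0.003,"dy":0,"dz":0,"ax":0,"ay":0,"az":0,"grip":-1},{"dx":0.006,"dy":0,"dz":0,"ax":0,"ay":0,"az":0,"grip":-1}]'| sed -n '2p;4p'
python3 -m jog '[{"dx":0.003,"dy":0,"dz":0,"ax":0,"ay":0,"az":0,"grip":-1},{"dx":0.006,"dy":0,"dz":0,"ax":0,"ay":0,"az":0,"grip":-1}]'| sed -n '2p;4p'
```

```text
position: [0.5863, -0.0589, 0.0238]
contact_force: [-4.1, -1.5, 3.6]
position: [0.5867, -0.0588, 0.0237]
contact_force: [-7.6, -1.6, 5.1]
position: [0.5873, -0.0587, 0.0237]
contact_force: [-8.6, -1.8, 7.1]
```

```bash
python3 -m jog '[{"dx":0,"dy":0,"dz":-0.006,"ax":0,"ay":0,"az":0,"grip":-1},{"dx":0.003,"dy":0,"dz":-0.008,"ax":0,"ay":0,"az":0,"grip":-1}]' | sed -n '2p;4p'
python3 -m jog '[{"dx":0.004,"dy":0,"dz":0,"ax":0,"ay":0,"az":0,"grip":-1},{"dx":0.004,"dy":0,"dz":0,"ax":0,"ay":0,"az":0,"grip":-1}]'| sed -n '2p;4p'
```

```text
position: [0.5868, -0.0586, 0.0243]
contact_force: [-7.0, -2.3, -2.2]
position: [0.5876, -0.0585, 0.0242]
contact_force: [-7.3, -2.7, -0.9]
```

```bash
for k in 1; do python3 -m jog '[{"dx":0.004,"dy":0,"dz":0,"ax":0,"ay":0,"az":0,"grip":-1},{"dx":0.004,"dy":0,"dz":0,"ax":0,"ay":0,"az":0,"grip":-1}]'| sed -n '2p;4p'; done
python3 -m jog '[{"dx":0.004,"dy":0,"dz":-0.001,"ax":0,"ay":0,"az":0,"grip":-1},{"dx":0.004,"dy":0,"dz":-0.001,"ax":0,"ay":0,"az":0,"grip":-1}]'| sed -n '2p;4p'
python3 -m jog '[{"dx":0.004,"dy":0,"dz":-0.001,"ax":0,"ay":0,"az":0,"grip":-1},{"dx":0.004,"dy":0,"dz":-0.001,"ax":0,"ay":0,"az":0,"grip":-1}]'| sed -n '2p;4p'
```

```text
position: [0.5885, -0.0585, 0.0242]
contact_force: [-7.7, -2.1, 0.7]
position: [0.5892, -0.0584, 0.0243]
contact_force: [-7.7, -2.1, -0.4]
position: [0.5899, -0.0583, 0.0243]
contact_force: [-7.7, -2.4, -2.1]
```

```bash
python3 -m jog '[{"dx":0.004,"dy":0,"dz":0,"ax":0,"ay":0,"az":0,"grip":-1},{"dx":0.004,"dy":0,"dz":0,"ax":0,"ay":0,"az":0,"grip":-1}]'| sed -n '2p;4p'
python3 -m jog '[{"dx":0.003,"dy":0,"dz":0,"ax":0,"ay":0,"az":0,"grip":-1},{"dx":0.003,"dy":0,"dz":0,"ax":0,"ay":0,"az":0,"grip":-1}]'| sed -n '2p;4p'
python3 -m jog '[{"dx":0.003,"dy":0,"dz":0,"ax":0,"ay":0,"az":0,"grip":-1},{"dx":0.003,"dy":0,"dz":0,"ax":0,"ay":0,"az":0,"grip":-1}]'| sed -n '2p;4p'
```

```text
position: [0.5909, -0.0583, 0.0243]
contact_force: [-8.3, -3.5, -1.3]
position: [0.5916, -0.0582, 0.0243]
contact_force: [-8.7, -3.6, -1.7]
position: [0.5919, -0.0582, 0.0243]
contact_force: [-9.3, -3.1, -0.2]
```

```bash
python3 -m jog '[{"dx":0.003,"dy":0,"dz":0,"ax":0,"ay":0,"az":0,"grip":-1},{"dx":0.003,"dy":0,"dz":0,"ax":0,"ay":0,"az":0,"grip":-1}]'| sed -n '2p;4p'
python3 -m jog '[{"dx":0.002,"dy":0,"dz":0,"ax":0,"ay":0,"az":0,"grip":-1},{"dx":0.002,"dy":0,"dz":0,"ax":0,"ay":0,"az":0,"grip":-1}]'| sed -n '2p;4p'
```

```text
position: [0.5919, -0.0582, 0.0243]
contact_force: [-11.3, -3.9, -1.1]
position: [0.5919, -0.0582, 0.0243]
contact_force: [-10.6, -3.7, 0.8]
```

The stop is felt: position holds at 0.5919 while the force rises. Letting go quickly.

```bash
python3 -m jog '[{"dx":-0.55,"dy":0,"dz":0,"ax":0,"ay":0,"az":0,"grip":-1},{"dx":-0.55,"dy":0,"dz":0,"ax":0,"ay":0,"az":0,"grip":-1},{"dx":-0.55,"dy":0,"dz":0,"ax":0,"ay":0,"az":0,"grip":-1},{"dx":-0.55,"dy":0,"dz":0,"ax":0,"ay":0,"az":0,"grip":-1},{"dx":-0.55,"dy":0,"dz":-0.1,"ax":0,"ay":0,"az":0,"grip":-1}]'
python3 -m jog '[{"dx":-0.1,"dy":-0.1,"dz":-0.8,"ax":0,"ay":0,"az":0,"grip":0},{"dx":-0.1,"dy":-0.1,"dz":-0.8,"ax":0,"ay":0,"az":0,"grip":0},{"dx":-0.1,"dy":-0.1,"dz":-0.8,"ax":0,"ay":0,"az":0,"grip":0},{"dx":-0.1,"dy":-0.1,"dz":-0.8,"ax":0,"ay":0,"az":0,"grip":0},{"dx":-0.1,"dy":-0.1,"dz":-0.8,"ax":0,"ay":0,"az":0,"grip":0}]'
python3 -c "
from h import *
st();d=snap('wrist','w3.png')"
```

```text
clock: 7.9
position: [0.4535, -0.0664, 0.0478]
ee_rot: [-0.002, 0.999, 0.037, -0.006]
contact_force: [0.2, -0.1, 0.3]
width: 0.0
gripper_force: 0.0
clock: 8.32
position: [0.4355, -0.0448, 0.2545]
ee_rot: [0.0, 0.999, 0.037, 0.002]
contact_force: [1.4, -0.3, -0.2]
width: 0.0427
gripper_force: 0.0
8.3167 p [ 0.4355 -0.0448  0.2545] 
 [[ 0.997  0.074  0.004]
 [ 0.074 -0.997 -0.   ]
 [ 0.004  0.001 -1.   ]] F [ 1.4 -0.3 -0.2] w 0.04269494083180761
```

View pics/w3.png

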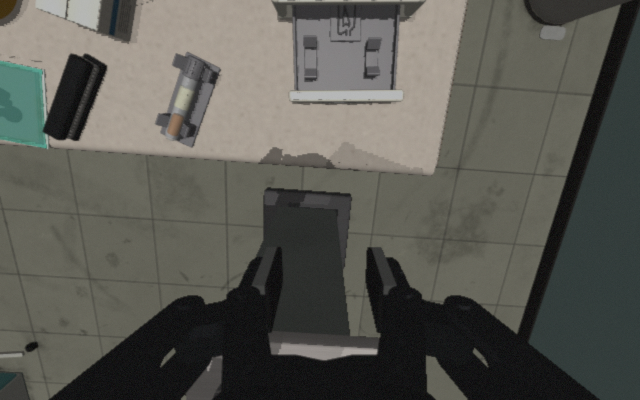

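The drawer is open: face edge at about (290–402, 96), wide saddle near (310,57) and narrow saddle near (373,57). I'll move over the tube for a close look.

```bash
python3 - <<'E'
from h import *
d=snap('wrist')
a,b=ray(d,310,57,.03),ray(d,373,57,.03);print(a,b,np.degrees(np.arctan2(-(a-b)[0],(a-b)[1])))
u=(a-b)/np.linalg.norm(a-b);print('cradle',b+u*.030,a-u*.039)
print(ray(d,290,97,.048),ray(d,402,96,.048))
E
python3 -m jog '[{"dx":0.15,"dy":-0.72,"dz":0.22,"ax":0,"ay":0,"az":0.271,"grip":0},{"dx":0.15,"dy":-0.72,"dz":0.22,"ax":0,"ay":0,"az":0.271,"grip":0},{"dx":0.15,"dy":-0.72,"dz":0.22,"ax":0,"ay":0,"az":0.271,"grip":0},{"dx":0.15,"dy":-0.72,"dz":0.22,"ax":0,"ay":0,"az":0.271,"grip":0},{"dx":0.15,"dy":-0.72,"dz":0.22,"ax":0,"ay":0,"az":0.271,"grip":0}]'
python3 -c "
from h import *
st();d=snap('wrist','w4.png')"
```

```text
[ 0.56753108 -0.02213285  0.03      ] [ 0.57282056 -0.09194708  0.03      ] 4.332745716433576
cradle [ 0.5705541  -0.06203282  0.03      ] [ 0.57047747 -0.06102139  0.03      ]
[ 0.52329721 -0.00364044  0.048     ] [ 0.53352619 -0.12583719  0.048     ]
clock: 8.83
position: [0.4588, 0.1337, 0.1968]
ee_rot: [-0.0, 0.984, -0.177, 0.001]
contact_force: [1.7, -0.3, -0.3]
width: 0.0427
gripper_force: 0.0
8.8333 p [0.4588 0.1337 0.1968] 
 [[ 0.937 -0.348  0.001]
 [-0.348 -0.937  0.   ]
 [ 0.001 -0.001 -1.   ]] F [ 1.7 -0.3 -0.3] w 0.04265826257920584
```

View pics/w4.png

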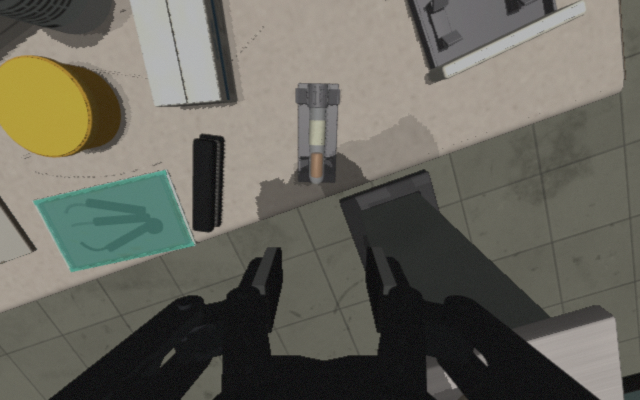

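The close view shows the tube vertical in the image, cap end at about (317,84) and glass end at about (316,184), midway between the fingers.

Run:
```python
from h import *
s,M=st();d=snap('wrist')
a,b=ray(d,317.5,84,.024),ray(d,316,184,.02);print(a,b,np.linalg.norm(a-b))
m=(a+b)/2;print('mid',m,np.degrees(np.arctan2(*(a-b)[1::-1])),'tool off mm',(M.T@(m-s['position'])*1000).round(1))
i=d['img'];hsv=cv2.cvtColor(i,cv2.COLOR_RGB2HSV)
for r in(100,128,165):print(r,i[r,295:342].mean(1).round().astype(int).tolist())
print(i[75:195,316].mean(1).round().astype(int).tolist())
```

```text
8.8833 p [0.4581 0.1413 0.1945] 
 [[ 0.94  -0.343 -0.002]
 [-0.343 -0.939  0.008]
 [-0.005 -0.007 -1.   ]] F [ 0.9  5.5 -1.3] w 0.04257269866271395
[0.54912983 0.11453826 0.024     ] [0.45713254 0.15053231 0.02      ] 0.0988689764114943
mid [0.50313119 0.13253528 0.022     ] -21.36798206559391 tool off mm [ 46.2  -6.  172.3]
100 [156, 157, 156, 155, 156, 155, 156, 155, 155, 152, 117, 100, 110, 91, 83, 107, 118, 125, 118, 95, 92, 72, 73, 81, 88, 95, 100, 98, 106, 112, 118, 122, 116, 110, 101, 98, 91, 85, 78, 72, 62, 66, 99, 87, 69, 73, 67]
128 [157, 159, 158, 157, 157, 155, 155, 153, 155, 150, 121, 116, 122, 125, 124, 124, 124, 123, 124, 124, 122, 111, 106, 122, 141, 154, 163, 168, 173, 172, 172, 173, 171, 168, 160, 146, 131, 115, 87, 108, 119, 122, 124, 124, 124, 124, 124]
165 [141, 137, 137, 135, 134, 132, 131, 106, 94, 88, 69, 64, 62, 59, 55, 53, 53, 53, 55, 53, 55, 66, 85, 94, 100, 109, 117, 124, 129, 128, 121, 114, 107, 98, 88, 82, 69, 54, 43, 45, 46, 43, 45, 43, 44, 44, 45]
[158, 156, 152, 109, 92, 93, 100, 103, 102, 92, 92, 92, 80, 77, 79, 82, 81, 80, 85, 92, 96, 97, 97, 89, 72, 72, 79, 93, 119, 125, 127, 127, 127, 125, 125, 123, 124, 125, 125, 123, 123, 124, 121, 122, 124, 123, 122, 122, 124, 123, 124, 122, 115, 111, 98, 108, 112, 113, 113, 113, 100, 109, 112, 112, 109, 118, 114, 113, 113, 112, 98, 109, 114, 113, 113, 111, 94, 84, 60, 58, 67, 76, 78, 69, 66, 83, 83, 77, 67, 66, 66, 63, 70, 67, 65, 67, 69, 68, 62, 57, 53, 52, 49, 54, 69, 88, 91, 93, 91, 90, 92, 94, 92, 95, 95, 96, 95, 95, 93, 91]
```

```bash
python3 -m jog '[{"dx":0,"dy":0,"dz":0,"ax":0,"ay":0,"az":0,"grip":0},{"dx":0,"dy":0,"dz":0,"ax":0,"ay":0,"az":0,"grip":0},{"dx":0,"dy":0,"dz":0,"ax":0,"ay":0,"az":0,"grip":0},{"dx":0,"dy":0,"dz":0,"ax":0,"ay":0,"az":0,"grip":0}]'|head -2
python3 - <<'E'
from h import *
s,M=st();d=snap('wrist')
i=d['img'];hsv=cv2.cvtColor(i,cv2.COLOR_RGB2HSV)
# band (pale yellow) and liquid (orange) masks near the tube
b=((hsv[...,0]>15)&(hsv[...,0]<40)&(hsv[...,1]>30)&(hsv[...,2]>130)); o=((hsv[...,0]<18)&(hsv[...,1]>70)&(hsv[...,2]>70))
for n,m in(('band',b),('liq',o)):
    m=m.copy();m[:, :280]=0;m[:,360:]=0;m[:70]=0;m[210:]=0
    v,u=np.nonzero(m);print(n,len(u),u.mean(),v.mean(),v.min(),v.max(),np.percentile(u,[5,95]),ray(d,u.mean(),v.mean(),.026).round(4),(M.T@(ray(d,u.mean(),v.mean(),.026)-s['position'])*1000).round(1))
for u in(314,317,320,323):print(u,i[72:190,u].mean(1).round().astype(int).tolist())
cv2.imwrite('pics/c3.png',cv2.resize(i[60:200,270:370,::-1],None,fx=4,fy=4,interpolation=cv2.INTER_CUBIC))
E
```

```text
clock: 9.27
position: [0.4588, 0.131, 0.1981]
9.2667 p [0.4588 0.131  0.1981] 
 [[ 0.938 -0.346  0.001]
 [-0.346 -0.938 -0.   ]
 [ 0.001 -0.    -1.   ]] F [ 0.6 -0.3 -0.4] w 0.042888313056307
band 2263 320.45205479452056 111.16482545293857 70 182 [282. 357.] [0.5261 0.1086 0.026 ] [ 70.8  -2.2 172.1]
liq 247 313.95546558704456 165.49392712550608 154 177 [309. 319.] [0.4781 0.1336 0.026 ] [ 17.1  -9.1 172.1]
314 [155, 157, 157, 158, 158, 156, 156, 156, 156, 155, 156, 153, 119, 116, 117, 116, 115, 114, 111, 112, 113, 113, 114, 117, 117, 115, 114, 115, 115, 115, 115, 113, 114, 119, 121, 116, 106, 126, 130, 131, 131, 132, 133, 132, 134, 132, 133, 132, 137, 158, 168, 172, 172, 171, 171, 172, 173, 169, 169, 169, 172, 170, 170, 172, 171, 171, 170, 171, 169, 168, 170, 169, 172, 168, 141, 134, 132, 131, 132, 131, 122, 105, 107, 123, 130, 134, 134, 133, 134, 132, 131, 130, 130, 129, 129, 127, 128, 126, 123, 123, 124, 123, 122, 123, 121, 117, 123, 126, 125, 123, 122, 118, 102, 94, 93, 94, 92, 90]
317 [156, 156, 156, 157, 155, 154, 154, 153, 154, 155, 154, 151, 107, 110, 111, 99, 96, 101, 102, 1
[... 822 characters left out ...]
, 123, 119, 105, 101, 101, 101, 100, 100, 99, 94, 91, 88, 86, 86, 85, 88, 88, 85, 86, 85, 83, 82, 83, 81, 82, 84, 84, 84, 82, 82, 83, 80, 82, 83, 80, 72, 65, 57, 56, 70, 75, 80, 81, 82, 90, 92]
323 [153, 154, 154, 155, 156, 157, 157, 156, 155, 157, 158, 153, 115, 85, 80, 79, 79, 80, 78, 69, 77, 77, 77, 79, 75, 75, 76, 75, 75, 71, 73, 73, 70, 69, 67, 67, 62, 95, 102, 99, 79, 94, 100, 98, 99, 100, 104, 103, 98, 104, 102, 85, 98, 98, 99, 100, 80, 74, 94, 97, 98, 98, 97, 98, 97, 96, 98, 96, 96, 98, 95, 96, 98, 98, 100, 98, 99, 102, 103, 111, 106, 105, 102, 102, 109, 82, 56, 58, 62, 69, 72, 68, 65, 52, 45, 44, 45, 47, 45, 44, 41, 45, 50, 49, 49, 52, 49, 48, 48, 48, 51, 70, 70, 73, 72, 70, 71, 70]
```

View pics/c3.png

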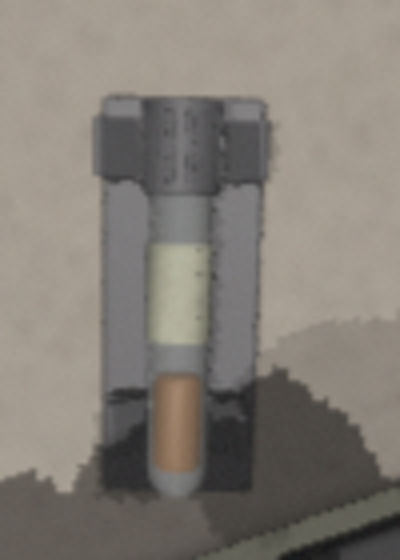

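Run:
```python
from h import *
s,M=st();d=snap('wrist')
t=lambda u,v,z:(M.T@(ray(d,u,v,z)-s['position'])*1000).round(1)
print(t(315.5,84.5,.03),t(314.2,183.7,.02),t(315.5,109,.03),'mid',(t(315.5,84.5,.03)+t(314.2,183.7,.02))/2)
for v,l,r in((128,307,322),(165,307.5,321)):print(v,t((l+r)/2,v,.02))
```

```text
9.3167 p [0.4588 0.1311 0.1981] 
 [[ 0.938 -0.346  0.001]
 [-0.346 -0.938  0.   ]
 [ 0.001 -0.    -1.   ]] F [-0.4 -0.  -0.2] w 0.042364277911938815
[ 95.   -6.8 168.2] [ -3.8  -9.2 178.1] [ 72.9  -6.9 168.2] mid [ 45.6   -8.   173.15]
128 [ 54.3  -8.3 178.2]
165 [ 16.4  -8.9 178.2]
```

```bash
python3 -m jog '[{"dx":0.194,"dy":-0.033,"dz":0,"ax":0,"ay":0,"az":0.013,"grip":0},{"dx":0.194,"dy":-0.033,"dz":0.15,"ax":0,"ay":0,"az":0.013,"grip":0},{"dx":0.194,"dy":-0.033,"dz":0.3,"ax":0,"ay":0,"az":0.013,"grip":0},{"dx":0.194,"dy":-0.033,"dz":0.45,"ax":0,"ay":0,"az":0.013,"grip":0},{"dx":0.194,"dy":-0.033,"dz":0.52,"ax":0,"ay":0,"az":0.013,"grip":0}]'
python3 -m jog '[{"dx":0,"dy":0,"dz":0.1,"ax":0,"ay":0,"az":0,"grip":0},{"dx":0,"dy":0,"dz":0.18,"ax":0,"ay":0,"az":0,"grip":0},{"dx":0,"dy":0,"dz":0.23,"ax":0,"ay":0,"az":0,"grip":0},{"dx":0,"dy":0,"dz":0.24,"ax":0,"ay":0,"az":0,"grip":0},{"dx":0,"dy":0,"dz":0.24,"ax":0,"ay":0,"az":0,"grip":0}]'
python3 -c "
from h import *
st()"
```

```text
clock: 9.78
position: [0.5044, 0.122, 0.0641]
ee_rot: [0.001, 0.983, -0.186, -0.003]
contact_force: [-0.6, -0.2, -0.6]
width: 0.0427
gripper_force: 0.0
clock: 10.2
position: [0.5065, 0.1227, 0.0072]
ee_rot: [0.0, 0.983, -0.185, -0.001]
contact_force: [0.4, -0.3, 0.6]
width: 0.0427
gripper_force: 0.0
10.2 p [0.5065 0.1227 0.0072] 
 [[ 0.931 -0.364 -0.001]
 [-0.364 -0.931 -0.   ]
 [-0.001  0.001 -1.   ]] F [ 0.4 -0.3  0.6] w 0.04267405335270643
```

```bash
python3 -m jog '[{"dx":0,"dy":0,"dz":0,"ax":0,"ay":0,"az":0,"grip":-1},{"dx":0,"dy":0,"dz":0,"ax":0,"ay":0,"az":0,"grip":-1},{"dx":0,"dy":0,"dz":0,"ax":0,"ay":0,"az":0,"grip":-1},{"dx":0,"dy":0,"dz":0,"ax":0,"ay":0,"az":0,"grip":-1},{"dx":0,"dy":0,"dz":0,"ax":0,"ay":0,"az":0,"grip":-1}]' 25
python3 -m jog '[{"dx":0,"dy":0,"dz":0,"ax":0,"ay":0,"az":0,"grip":-1},{"dx":0,"dy":0,"dz":-0.1,"ax":0,"ay":0,"az":0,"grip":-1},{"dx":0,"dy":0,"dz":-0.2,"ax":0,"ay":0,"az":0,"grip":-1},{"dx":0,"dy":0,"dz":-0.3,"ax":0,"ay":0,"az":0,"grip":-1},{"dx":0,"dy":0,"dz":-0.4,"ax":0,"ay":0,"az":0,"grip":-1}]'
```

```text
clock: 10.62
position: [0.508, 0.1233, 0.009]
ee_rot: [-0.0, 0.983, -0.185, 0.001]
contact_force: [0.2, -0.3, 6.9]
width: 0.0148
gripper_force: 25.6
clock: 11.03
position: [0.5062, 0.1235, 0.1087]
ee_rot: [-0.0, 0.983, -0.185, -0.0]
contact_force: [0.1, 0.2, -0.5]
width: 0.0152
gripper_force: 25.2
```

```bash
python3 -m jog '[{"dx":0.04,"dy":0.15,"dz":-0.1,"ax":0,"ay":0,"az":-0.07,"grip":-1},{"dx":0.08,"dy":0.3,"dz":-0.12,"ax":0,"ay":0,"az":-0.14,"grip":-1},{"dx":0.11,"dy":0.46,"dz":-0.12,"ax":0,"ay":0,"az":-0.21,"grip":-1},{"dx":0.15,"dy":0.6,"dz":-0.12,"ax":0,"ay":0,"az":-0.28,"grip":-1},{"dx":0.17,"dy":0.7,"dz":-0.12,"ax":0,"ay":0,"az":-0.34,"grip":-1}]'|sed -n '1,3p;5,6p'
python3 -m jog '[{"dx":0,"dy":0,"dz":0,"ax":0,"ay":0,"az":-0.07,"grip":-1},{"dx":0,"dy":0,"dz":0,"ax":0,"ay":0,"az":-0.14,"grip":-1},{"dx":0,"dy":0,"dz":0,"ax":0,"ay":0,"az":-0.21,"grip":-1},{"dx":0,"dy":0,"dz":0,"ax":0,"ay":0,"az":-0.28,"grip":-1},{"dx":0,"dy":0,"dz":0,"ax":0,"ay":0,"az":-0.35,"grip":-1}]'|sed -n '1,3p;5,6p'
python3 -m jog '[{"dx":0,"dy":0,"dz":0,"ax":0,"ay":0,"az":-0.07,"grip":-1},{"dx":0,"dy":0,"dz":0,"ax":0,"ay":0,"az":-0.14,"grip":-1},{"dx":0,"dy":0,"dz":0,"ax":0,"ay":0,"az":-0.21,"grip":-1},{"dx":0,"dy":0,"dz":0,"ax":0,"ay":0,"az":-0.28,"grip":-1},{"dx":0,"dy":0,"dz":0,"ax":0,"ay":0,"az":-0.35,"grip":-1}]'|sed -n '1,3p;5,6p'
python3 -m jog '[{"dx":0,"dy":0,"dz":0,"ax":0,"ay":0,"az":-0.07,"grip":-1},{"dx":0,"dy":0,"dz":0,"ax":0,"ay":0,"az":-0.14,"grip":-1},{"dx":0,"dy":0,"dz":0,"ax":0,"ay":0,"az":-0.21,"grip":-1},{"dx":0,"dy":0,"dz":0,"ax":0,"ay":0,"az":-0.246,"grip":-1},{"dx":0,"dy":0,"dz":0,"ax":0,"ay":0,"az":-0.246,"grip":-1}]'|sed -n '1,3p;5,6p'
python3 -c "
from h import *
st()"
```

```text
clock: 11.45
position: [0.4825, -0.0572, 0.1383]
ee_rot: [0.0, 0.996, 0.084, 0.001]
width: 0.0151
gripper_force: 25.2
clock: 11.87
position: [0.4825, -0.0551, 0.1377]
ee_rot: [-0.0, 0.936, 0.351, -0.0]
width: 0.0151
gripper_force: 25.2
clock: 12.28
position: [0.4825, -0.0548, 0.1377]
ee_rot: [-0.0, 0.806, 0.592, 0.0]
width: 0.0147
gripper_force: 25.2
clock: 12.7
position: [0.4825, -0.0548, 0.1377]
ee_rot: [-0.0, 0.679, 0.734, 0.0]
width: 0.015
gripper_force: 25.2
12.7 p [ 0.4825 -0.0548  0.1377] 
 [[-0.079  0.997 -0.   ]
 [ 0.997  0.079  0.   ]
 [ 0.    -0.    -1.   ]] F [-0.5 -0.2 -0.6] w 0.015026216458856444
```

```bash
python3 -c "
from h import *
st();d=snap('wrist');np.save('w5.npy',d['img']);i=d['img']
cv2.imwrite('pics/w5.png',cv2.resize(i[100:400,240:640,::-1],None,fx=2,fy=2,interpolation=cv2.INTER_CUBIC))"
```

```text
12.7 p [ 0.4825 -0.0548  0.1377] 
 [[-0.079  0.997 -0.   ]
 [ 0.997  0.079  0.   ]
 [ 0.    -0.    -1.   ]] F [-0.5 -0.2 -0.6] w 0.015026216458856444
```

View pics/w5.png

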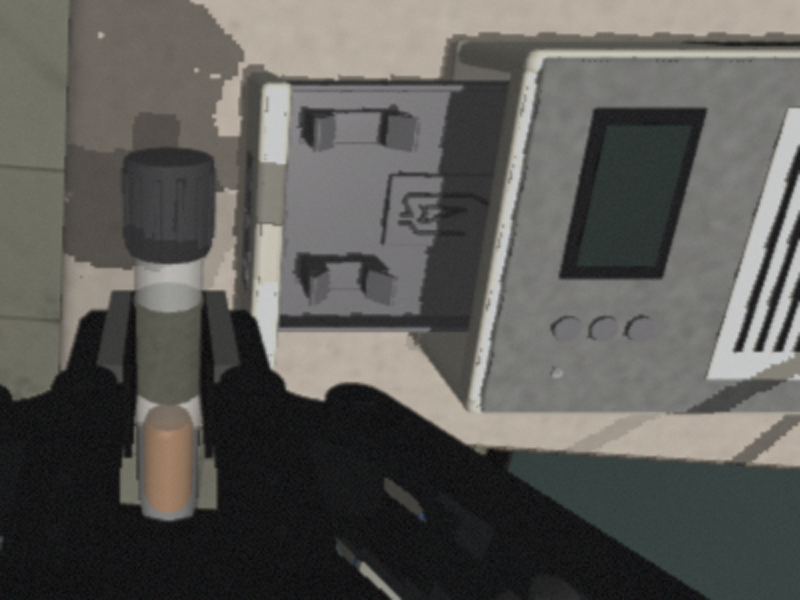

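The last view shows the tube in the fingers: cap end near crop (169,152), glass end near (168,518). In the drawer the wide saddle's slot is centred near crop (359,128) and the narrow one near (346,277). The face edge is the white strip at columns 262–290.

Run:
```python
from h import *
s,M=st();d=snap('wrist')
c=lambda x,y,z:ray(d,240+x/2,100+y/2,z)
a,b=c(360,128,.025),c(346.5,277,.025);print('saddles',a,b,np.linalg.norm(a-b))
u=(a-b)/np.linalg.norm(a-b);print('cradle',b+u*.030,a-u*.039,np.degrees(np.arctan2(u[1],u[0])))
print('slot xw',c(335,128,.025)-c(383,128,.025),'face',c(262,150,.048),'front',c(535,52,.064),c(470,408,.064))
t=lambda p:(M.T@(p-s['position'])*1000).round(1)
Z=s['position'][2]+.011
print('tube',t(c(169,150,Z+.008)),t(c(168,518,Z)),t(c(169,258,Z)),t(c(168,330,Z)))
```

```text
12.75 p [ 0.4826 -0.0549  0.1377] 
 [[-0.076  0.997 -0.   ]
 [ 0.997  0.076  0.   ]
 [ 0.    -0.    -1.   ]] F [-0.1  0.1  0. ] w 0.014776450980664527
saddles [ 0.56033942 -0.02034231  0.025     ] [ 0.56584103 -0.08792888  0.025     ] 0.06781012714739096
cradle [ 0.56340705 -0.05802778  0.025     ] [ 0.56350359 -0.05921374  0.025     ] 94.653663443783
slot xw [-0.01996332 -0.00152839  0.        ] face [ 0.5167551  -0.02787955  0.048     ] front [0.60247532 0.01647658 0.064     ] [ 0.61232959 -0.12537506  0.064     ]
tube [ 48.9   0.2 -19. ] [-53.   0. -11.] [ 21.8   0.3 -11. ] [  3.2   0.  -11. ]
```

```bash
python3 -m jog '[{"dx":-0.015,"dy":0.12,"dz":0,"ax":0,"ay":0,"az":0,"grip":-1},{"dx":-0.031,"dy":0.24,"dz":0,"ax":0,"ay":0,"az":0,"grip":-1},{"dx":-0.031,"dy":0.322,"dz":0,"ax":0,"ay":0,"az":0,"grip":-1},{"dx":-0.031,"dy":0.322,"dz":0.05,"ax":0,"ay":0,"az":0,"grip":-1},{"dx":-0.031,"dy":0.322,"dz":0.1,"ax":0,"ay":0,"az":0,"grip":-1}]'|sed -n '1,3p;5,6p'
python3 -m jog '[{"dx":0,"dy":0,"dz":0.1,"ax":0,"ay":0,"az":0,"grip":-1},{"dx":0,"dy":0,"dz":0.18,"ax":0,"ay":0,"az":0,"grip":-1},{"dx":0,"dy":0,"dz":0.25,"ax":0,"ay":0,"az":0,"grip":-1},{"dx":0,"dy":0,"dz":0.3,"ax":0,"ay":0,"az":0,"grip":-1},{"dx":0,"dy":0,"dz":0.3,"ax":0,"ay":0,"az":0,"grip":-1}]'
python3 -c "
from h import *
st()"
```

```text
clock: 13.22
position: [0.5659, -0.0567, 0.1129]
ee_rot: [0.001, 0.68, 0.734, 0.001]
width: 0.0148
gripper_force: 25.1
clock: 13.63
position: [0.5614, -0.0561, 0.035]
ee_rot: [-0.003, 0.68, 0.734, -0.001]
contact_force: [-0.6, -0.6, -0.8]
width: 0.0147
gripper_force: 25.1
13.6333 p [ 0.5614 -0.0561  0.035 ] 
 [[-0.076  0.997 -0.006]
 [ 0.997  0.076  0.002]
 [ 0.002 -0.006 -1.   ]] F [-0.6 -0.6 -0.8] w 0.01469950884790501
```

```bash
python3 -m jog '[{"dx":0,"dy":0,"dz":0,"ax":0,"ay":0,"az":0,"grip":-1},{"dx":0,"dy":0,"dz":0.01,"ax":0,"ay":0,"az":0,"grip":-1},{"dx":0,"dy":0,"dz":0.02,"ax":0,"ay":0,"az":0,"grip":-1},{"dx":0,"dy":0,"dz":0.03,"ax":0,"ay":0,"az":0,"grip":-1}]'
```

```text
clock: 13.97
position: [0.5645, -0.0568, 0.0311]
ee_rot: [0.001, 0.679, 0.734, 0.001]
contact_force: [-0.5, 1.6, -0.1]
width: 0.0149
gripper_force: 25.1
```

```bash
python3 -m jog '[{"dx":0,"dy":0,"dz":0.008,"ax":0,"ay":0,"az":0,"grip":-1},{"dx":0,"dy":0,"dz":0.016,"ax":0,"ay":0,"az":0,"grip":-1},{"dx":0,"dy":0,"dz":0.024,"ax":0,"ay":0,"az":0,"grip":-1},{"dx":0,"dy":0,"dz":0.032,"ax":0,"ay":0,"az":0,"grip":-1},{"dx":0,"dy":0,"dz":0.032,"ax":0,"ay":0,"az":0,"grip":-1}]'|sed -n '2,4p'
python3 -m jog '[{"dx":0,"dy":0,"dz":0.005,"ax":0,"ay":0,"az":0,"grip":-1},{"dx":0,"dy":0,"dz":0.01,"ax":0,"ay":0,"az":0,"grip":-1},{"dx":0,"dy":0,"dz":0.014,"ax":0,"ay":0,"az":0,"grip":-1},{"dx":0,"dy":0,"dz":0.014,"ax":0,"ay":0,"az":0,"grip":-1}]'|sed -n '2,4p'
```

```text
position: [0.5634, -0.0565, 0.0218]
ee_rot: [-0.0, 0.679, 0.734, -0.0]
contact_force: [0.2, -0.1, -0.7]
position: [0.5635, -0.0566, 0.0185]
ee_rot: [-0.0, 0.679, 0.734, -0.0]
contact_force: [0.3, -0.1, -0.2]
```

```bash
python3 -m jog '[{"dx":0,"dy":0,"dz":0.004,"ax":0,"ay":0,"az":0,"grip":-1},{"dx":0,"dy":0,"dz":0.008,"ax":0,"ay":0,"az":0,"grip":-1},{"dx":0,"dy":0,"dz":0.008,"ax":0,"ay":0,"az":0,"grip":-1}]'|sed -n '2,4p'
python3 -m jog '[{"dx":0,"dy":0,"dz":0.004,"ax":0,"ay":0,"az":0,"grip":-1},{"dx":0,"dy":0,"dz":0.006,"ax":0,"ay":0,"az":0,"grip":-1},{"dx":0,"dy":0,"dz":0.006,"ax":0,"ay":0,"az":0,"grip":-1}]'|sed -n '2,4p'
```

```text
position: [0.5637, -0.0566, 0.0166]
ee_rot: [-0.0, 0.679, 0.734, 0.0]
contact_force: [0.3, 0.3, 0.3]
position: [0.5638, -0.0566, 0.0152]
ee_rot: [-0.0, 0.679, 0.734, 0.0]
contact_force: [0.8, 0.1, -0.4]
```

```bash
python3 -m jog '[{"dx":0,"dy":0,"dz":0.004,"ax":0,"ay":0,"az":0,"grip":-1},{"dx":0,"dy":0,"dz":0.004,"ax":0,"ay":0,"az":0,"grip":-1}]'|sed -n '2p;4p'
python3 -m jog '[{"dx":0,"dy":0,"dz":0.004,"ax":0,"ay":0,"az":0,"grip":-1},{"dx":0,"dy":0,"dz":0.004,"ax":0,"ay":0,"az":0,"grip":-1}]'|sed -n '2p;4p'
```

```text
position: [0.5638, -0.0566, 0.015]
contact_force: [-1.2, 0.5, 5.2]
position: [0.5644, -0.0566, 0.0149]
contact_force: [-1.0, 0.8, 9.4]
```

```bash
python3 -m jog '[{"dx":0,"dy":0,"dz":-0.006,"ax":0,"ay":0,"az":0,"grip":-1},{"dx":0,"dy":0,"dz":-0.006,"ax":0,"ay":0,"az":0,"grip":-1}]'|sed -n '2p;4p'
python3 -m jog '[{"dx":0,"dy":0,"dz":-0.006,"ax":0,"ay":0,"az":0,"grip":-0.6},{"dx":0,"dy":0,"dz":-0.006,"ax":0,"ay":0,"az":0,"grip":-0.5},{"dx":0,"dy":0,"dz":-0.006,"ax":0,"ay":0,"az":0,"grip":-0.42},{"dx":0,"dy":0,"dz":-0.006,"ax":0,"ay":0,"az":0,"grip":-0.42}]'
python3 -m jog '[{"dx":0,"dy":0,"dz":-0.02,"ax":0,"ay":0,"az":0,"grip":-0.42},{"dx":0,"dy":0,"dz":-0.05,"ax":0,"ay":0,"az":0,"grip":-0.42},{"dx":0,"dy":0,"dz":-0.1,"ax":0,"ay":0,"az":0,"grip":-0.42},{"dx":0,"dy":0,"dz":-0.2,"ax":0,"ay":0,"az":0,"grip":-0.42},{"dx":0,"dy":0,"dz":-0.35,"ax":0,"ay":0,"az":0,"grip":-0.42}]'
```

```text
position: [0.5639, -0.0567, 0.0152]
contact_force: [0.0, -0.3, -0.5]
clock: 16.05
position: [0.5637, -0.0566, 0.0161]
ee_rot: [-0.0, 0.679, 0.734, -0.0]
contact_force: [0.0, -0.8, -0.6]
width: 0.0244
gripper_force: 0.0
clock: 16.47
position: [0.5614, -0.0561, 0.1025]
ee_rot: [-0.003, 0.679, 0.734, -0.002]
contact_force: [-0.1, -1.5, -0.7]
width: 0.0246
gripper_force: 0.0
```

```bash
python3 -m jog '[{"dx":0,"dy":-0.12,"dz":-0.1,"ax":0,"ay":0,"az":0,"grip":-0.7},{"dx":0,"dy":-0.24,"dz":-0.14,"ax":0,"ay":0,"az":0,"grip":-1},{"dx":0,"dy":-0.33,"dz":-0.14,"ax":0,"ay":0,"az":0,"grip":-1},{"dx":0,"dy":-0.33,"dz":-0.14,"ax":0,"ay":0,"az":0,"grip":-1},{"dx":0,"dy":-0.33,"dz":-0.14,"ax":0,"ay":0,"az":0,"grip":-1}]' 20
python3 -m jog '[{"dx":0,"dy":0,"dz":0,"ax":0,"ay":0,"az":0,"grip":-1},{"dx":0,"dy":0,"dz":0,"ax":0,"ay":0,"az":0,"grip":-1},{"dx":0,"dy":0,"dz":0,"ax":0,"ay":0,"az":0,"grip":-1}]'|head -2
python3 - <<'E'
from h import *
s,M=st();d=snap('wrist');np.save('w6.npy',d['img'])
def blobs(img,z,pos,off):
    h=cv2.cvtColor(img,cv2.COLOR_RGB2HSV)
    for n,m in(('liq',(h[...,0]<16)&(h[...,1]>75)&(h[...,2]>70)),('band',(h[...,0]>20)&(h[...,0]<45)&(h[...,1]>35)&(h[...,2]>70))):
        k,_,stt,c=cv2.connectedComponentsWithStats(m.astype(np.uint8))
        for j in range(1,k):
            if stt[j,4]>80: print(n,stt[j].tolist(),c[j].round(1).tolist(),ray(d,*c[j],z).round(4),(M.T@(ray(d,*c[j],z)-s['position'])*1000).round(1))
print('held (pose ~same)');blobs(np.load('w5.npy'),.157,0,0)
print('now');blobs(d['img'],.034,0,0)
E
```

```text
clock: 16.88
position: [0.4809, -0.063, 0.1399]
ee_rot: [0.001, 0.679, 0.734, 0.001]
contact_force: [0.2, 0.1, -0.4]
width: 0.0002
gripper_force: 0.0
clock: 17.13
position: [0.4825, -0.0631, 0.1386]
17.1333 p [ 0.4825 -0.0631  0.1386] 
 [[-0.078  0.997  0.   ]
 [ 0.997  0.078  0.   ]
 [ 0.     0.    -1.   ]] F [-1.2 -0.4  1.1] w 4.850215430995531e-06
held (pose ~same)
liq [313, 312, 23, 44, 873] [323.7, 333.4] [ 0.4847 -0.093   0.157 ] [-30.   -0.1 -18.4]
now
liq [408, 222, 15, 26, 299] [414.9, 234.1] [ 0.5637 -0.0883  0.034 ] [-31.4  79.  104.6]
```

The tube is seated where expected, within about 2 mm along y. Turning back and approaching the face for the closing press.

```bash
python3 -m jog '[{"dx":0,"dy":-0.04,"dz":0,"ax":0,"ay":0,"az":0.07,"grip":-1},{"dx":0,"dy":-0.06,"dz":0,"ax":0,"ay":0,"az":0.14,"grip":-1},{"dx":0,"dy":-0.06,"dz":0,"ax":0,"ay":0,"az":0.21,"grip":-1},{"dx":0,"dy":-0.06,"dz":0,"ax":0,"ay":0,"az":0.28,"grip":-1},{"dx":0,"dy":-0.06,"dz":0,"ax":0,"ay":0,"az":0.35,"grip":-1}]'|sed -n '1,3p'
python3 -m jog '[{"dx":0,"dy":0,"dz":0,"ax":0,"ay":0,"az":0.07,"grip":-1},{"dx":0,"dy":0,"dz":0,"ax":0,"ay":0,"az":0.14,"grip":-1},{"dx":0,"dy":0,"dz":0,"ax":0,"ay":0,"az":0.21,"grip":-1},{"dx":0,"dy":0,"dz":0,"ax":0,"ay":0,"az":0.28,"grip":-1},{"dx":0,"dy":0,"dz":0,"ax":0,"ay":0,"az":0.35,"grip":-1}]'|sed -n '1,3p'
python3 -m jog '[{"dx":0,"dy":0,"dz":0.1,"ax":0,"ay":0,"az":0.07,"grip":-1},{"dx":0,"dy":0,"dz":0.2,"ax":0,"ay":0,"az":0.14,"grip":-1},{"dx":0,"dy":0,"dz":0.32,"ax":0,"ay":0,"az":0.21,"grip":-1},{"dx":0,"dy":0,"dz":0.42,"ax":0,"ay":0,"az":0.28,"grip":-1},{"dx":0,"dy":0,"dz":0.456,"ax":0,"ay":0,"az":0.3,"grip":-1}]'|sed -n '1,3p'
python3 -m jog '[{"dx":0,"dy":0,"dz":0,"ax":0,"ay":0,"az":0,"grip":-1},{"dx":0,"dy":0,"dz":0,"ax":0,"ay":0,"az":0,"grip":-1}]'|sed -n '1,3p'
python3 -c "
from h import *
st()"
```

```text
clock: 17.6
position: [0.4669, -0.0642, 0.1384]
ee_rot: [-0.0, 0.854, 0.52, -0.0]
clock: 18.02
position: [0.467, -0.0641, 0.1384]
ee_rot: [-0.0, 0.963, 0.268, -0.0]
clock: 18.43
position: [0.4646, -0.0635, 0.0213]
ee_rot: [-0.001, 0.999, 0.037, -0.003]
clock: 18.6
position: [0.4667, -0.0641, 0.0241]
ee_rot: [-0.0, 0.999, 0.039, -0.001]
18.6 p [ 0.4667 -0.0641  0.0241] 
 [[ 0.997  0.079 -0.001]
 [ 0.079 -0.997  0.001]
 [-0.001 -0.001 -1.   ]] F [-0.2  0.6  0.4] w 0.00010006321488622263
```

```bash
python3 -m jog '[{"dx":0.04,"dy":0.01,"dz":0,"ax":0,"ay":0,"az":0,"grip":-1},{"dx":0.08,"dy":0.01,"dz":0,"ax":0,"ay":0,"az":0,"grip":-1},{"dx":0.11,"dy":0.01,"dz":0,"ax":0,"ay":0,"az":0,"grip":-1},{"dx":0.13,"dy":0.01,"dz":0,"ax":0,"ay":0,"az":0,"grip":-1},{"dx":0.13,"dy":0.01,"dz":0,"ax":0,"ay":0,"az":0,"grip":-1}]'|sed -n '1,4p'
python3 -m jog '[{"dx":0.008,"dy":0,"dz":0,"ax":0,"ay":0,"az":0,"grip":-1},{"dx":0.016,"dy":0,"dz":0,"ax":0,"ay":0,"az":0,"grip":-1},{"dx":0.024,"dy":0,"dz":0,"ax":0,"ay":0,"az":0,"grip":-1},{"dx":0.032,"dy":0,"dz":0,"ax":0,"ay":0,"az":0,"grip":-1},{"dx":0.04,"dy":0,"dz":0,"ax":0,"ay":0,"az":0,"grip":-1}]'|sed -n '1,4p'
```

```text
clock: 19.02
position: [0.5017, -0.0644, 0.0255]
ee_rot: [0.0, 0.999, 0.039, 0.002]
contact_force: [-0.7, 0.3, 0.0]
clock: 19.43
position: [0.5082, -0.0633, 0.0247]
ee_rot: [-0.0, 0.999, 0.039, -0.001]
contact_force: [-2.2, -0.4, 1.6]
```

```bash
python3 -m jog '[{"dx":0.012,"dy":0,"dz":-0.002,"ax":0,"ay":0,"az":0,"grip":-1},{"dx":0.024,"dy":0,"dz":-0.002,"ax":0,"ay":0,"az":0,"grip":-1},{"dx":0.036,"dy":0,"dz":-0.002,"ax":0,"ay":0,"az":0,"grip":-1},{"dx":0.048,"dy":0,"dz":-0.002,"ax":0,"ay":0,"az":0,"grip":-1},{"dx":0.06,"dy":0,"dz":-0.002,"ax":0,"ay":0,"az":0,"grip":-1}]'|sed -n '1,2p;4p'
python3 -m jog '[{"dx":0.012,"dy":0,"dz":-0.001,"ax":0,"ay":0,"az":0,"grip":-1},{"dx":0.024,"dy":0,"dz":-0.001,"ax":0,"ay":0,"az":0,"grip":-1},{"dx":0.036,"dy":0,"dz":-0.001,"ax":0,"ay":0,"az":0,"grip":-1},{"dx":0.048,"dy":0,"dz":-0.001,"ax":0,"ay":0,"az":0,"grip":-1},{"dx":0.06,"dy":0,"dz":-0.001,"ax":0,"ay":0,"az":0,"grip":-1}]'|sed -n '1,2p;4p'
```

```text
clock: 19.85
position: [0.5233, -0.062, 0.0248]
contact_force: [-4.0, -1.3, -1.8]
clock: 20.27
position: [0.5384, -0.0608, 0.0251]
contact_force: [-6.5, -0.4, -3.7]
```

```bash
python3 -m jog '[{"dx":0.012,"dy":0,"dz":0.002,"ax":0,"ay":0,"az":0,"grip":-1},{"dx":0.024,"dy":0,"dz":0.002,"ax":0,"ay":0,"az":0,"grip":-1},{"dx":0.036,"dy":0,"dz":0.002,"ax":0,"ay":0,"az":0,"grip":-1},{"dx":0.048,"dy":0,"dz":0.002,"ax":0,"ay":0,"az":0,"grip":-1},{"dx":0.06,"dy":0,"dz":0.002,"ax":0,"ay":0,"az":0,"grip":-1}]'|sed -n '1,2p;4p'
python3 -m jog '[{"dx":0.012,"dy":0,"dz":0,"ax":0,"ay":0,"az":0,"grip":-1},{"dx":0.024,"dy":0,"dz":0,"ax":0,"ay":0,"az":0,"grip":-1},{"dx":0.036,"dy":0,"dz":0,"ax":0,"ay":0,"az":0,"grip":-1},{"dx":0.048,"dy":0,"dz":0,"ax":0,"ay":0,"az":0,"grip":-1},{"dx":0.06,"dy":0,"dz":0,"ax":0,"ay":0,"az":0,"grip":-1}]'|sed -n '1,2p;4p'
```

```text
clock: 20.68
position: [0.5533, -0.0596, 0.025]
contact_force: [-6.6, -1.8, -0.5]
clock: 21.1
position: [0.5677, -0.0585, 0.025]
contact_force: [-7.5, -1.0, 0.5]
```

```bash
python3 -m jog '[{"dx":0.01,"dy":0,"dz":0,"ax":0,"ay":0,"az":0,"grip":-1},{"dx":0.02,"dy":0,"dz":0,"ax":0,"ay":0,"az":0,"grip":-1},{"dx":0.03,"dy":0,"dz":0,"ax":0,"ay":0,"az":0,"grip":-1},{"dx":0.04,"dy":0,"dz":0,"ax":0,"ay":0,"az":0,"grip":-1},{"dx":0.05,"dy":0,"dz":0,"ax":0,"ay":0,"az":0,"grip":-1}]'|sed -n '1,2p;4p'
python3 -m jog '[{"dx":0.006,"dy":0,"dz":-0.001,"ax":0,"ay":0,"az":0,"grip":-1},{"dx":0.012,"dy":0,"dz":-0.001,"ax":0,"ay":0,"az":0,"grip":-1},{"dx":0.018,"dy":0,"dz":-0.001,"ax":0,"ay":0,"az":0,"grip":-1},{"dx":0.024,"dy":0,"dz":-0.001,"ax":0,"ay":0,"az":0,"grip":-1}]'|sed -n '1,2p;4p'
```

```text
clock: 21.52
position: [0.5797, -0.0575, 0.025]
contact_force: [-9.4, -0.8, 2.0]
clock: 21.85
position: [0.5853, -0.0571, 0.025]
contact_force: [-8.3, -2.0, -0.0]
```

```bash
python3 -m jog '[{"dx":0.005,"dy":0,"dz":-0.001,"ax":0,"ay":0,"az":0,"grip":-1},{"dx":0.01,"dy":0,"dz":-0.001,"ax":0,"ay":0,"az":0,"grip":-1},{"dx":0.015,"dy":0,"dz":-0.001,"ax":0,"ay":0,"az":0,"grip":-1}]'|sed -n '1,2p;4p'
python3 -m jog '[{"dx":0.004,"dy":0,"dz":0,"ax":0,"ay":0,"az":0,"grip":-1},{"dx":0.006,"dy":0,"dz":0,"ax":0,"ay":0,"az":0,"grip":-1}]'|sed -n '1,2p;4p'
```

```text
clock: 22.1
position: [0.5887, -0.0568, 0.0251]
contact_force: [-8.7, -1.2, -0.1]
clock: 22.27
position: [0.5903, -0.0567, 0.025]
contact_force: [-8.0, -1.3, -0.4]
```

```bash
python3 -m jog '[{"dx":0.003,"dy":0,"dz":0,"ax":0,"ay":0,"az":0,"grip":-1},{"dx":0.003,"dy":0,"dz":0,"ax":0,"ay":0,"az":0,"grip":-1}]'|sed -n '1,2p;4p'
python3 -m jog '[{"dx":0.003,"dy":0,"dz":0,"ax":0,"ay":0,"az":0,"grip":-1},{"dx":0.003,"dy":0,"dz":0,"ax":0,"ay":0,"az":0,"grip":-1}]'|sed -n '1,2p;4p'
python3 -m jog '[{"dx":0.003,"dy":0,"dz":0,"ax":0,"ay":0,"az":0,"grip":-1},{"dx":0.003,"dy":0,"dz":0,"ax":0,"ay":0,"az":0,"grip":-1}]'|sed -n '1,2p;4p'
```

```text
clock: 22.43
position: [0.5911, -0.0566, 0.025]
contact_force: [-8.9, -2.1, -0.6]
clock: 22.6
position: [0.5919, -0.0566, 0.0251]
contact_force: [-8.6, -1.6, -0.7]
clock: 22.77
position: [0.5919, -0.0566, 0.0251]
contact_force: [-8.8, -1.7, 0.3]
```

```bash
python3 -m jog '[{"dx":0.003,"dy":0,"dz":0,"ax":0,"ay":0,"az":0,"grip":-1},{"dx":0.003,"dy":0,"dz":0,"ax":0,"ay":0,"az":0,"grip":-1}]'|sed -n '1,2p;4p'
```

```text
clock: 22.93
position: [0.5919, -0.0566, 0.0251]
contact_force: [-10.2, -2.0, 1.7]
```

The stop is felt again (position fixed at 0.5919, force rising). Letting go, then backing off clear.

```bash
python3 -m jog '[{"dx":-0.1,"dy":0,"dz":0,"ax":0,"ay":0,"az":0,"grip":-1},{"dx":-0.25,"dy":0,"dz":0,"ax":0,"ay":0,"az":0,"grip":-1},{"dx":-0.4,"dy":0,"dz":0,"ax":0,"ay":0,"az":0,"grip":-1},{"dx":-0.5,"dy":0,"dz":0,"ax":0,"ay":0,"az":0,"grip":-1},{"dx":-0.5,"dy":0,"dz":0,"ax":0,"ay":0,"az":0,"grip":-1}]'|sed -n '1,2p;4p'
python3 -m jog '[{"dx":0,"dy":0,"dz":-0.2,"ax":0,"ay":0,"az":0,"grip":-1},{"dx":0,"dy":0,"dz":-0.4,"ax":0,"ay":0,"az":0,"grip":-1},{"dx":0,"dy":0,"dz":-0.6,"ax":0,"ay":0,"az":0,"grip":-1},{"dx":0,"dy":0,"dz":-0.8,"ax":0,"ay":0,"az":0,"grip":-1},{"dx":0,"dy":0,"dz":-0.8,"ax":0,"ay":0,"az":0,"grip":-1}]'|sed -n '1,2p;4p'
python3 -m jog '[{"dx":0,"dy":0,"dz":0,"ax":0,"ay":0,"az":0,"grip":-1},{"dx":0,"dy":0,"dz":0,"ax":0,"ay":0,"az":0,"grip":-1},{"dx":0,"dy":0,"dz":0,"ax":0,"ay":0,"az":0,"grip":-1},{"dx":0,"dy":0,"dz":0,"ax":0,"ay":0,"az":0,"grip":-1},{"dx":0,"dy":0,"dz":0,"ax":0,"ay":0,"az":0,"grip":-1}]'|sed -n '1,2p;4p'
python3 -m jog '[{"dx":0,"dy":0,"dz":0,"ax":0,"ay":0,"az":0,"grip":-1},{"dx":0,"dy":0,"dz":0,"ax":0,"ay":0,"az":0,"grip":-1},{"dx":0,"dy":0,"dz":0,"ax":0,"ay":0,"az":0,"grip":-1},{"dx":0,"dy":0,"dz":0,"ax":0,"ay":0,"az":0,"grip":-1},{"dx":0,"dy":0,"dz":0,"ax":0,"ay":0,"az":0,"grip":-1}]'|sed -n '1,2p;4p'
python3 - <<'E'
from h import *
s,M=st();d=snap('wrist');i=d['img'].astype(int)
# brightness along world x on the drawer's centre line at z=.048: white lip edge expected at .596 (shut) or .517 (open)
T=np.linalg.inv(d['c2w'])
for y in(-.03,-.09):
    o=[]
    for x in np.arange(.50,.612,.004):
        p=d['mtx']@(T@[x,y-(.596-x)*.075,.048,1])[:3];u,v=(p[:2]/p[2]).round().astype(int)
        o.append(int(i[v,u].mean()) if 0<=v<400 and 0<=u<640 else -1)
    print(o)
E
```

```text
clock: 23.35
position: [0.467, -0.0655, 0.0259]
contact_force: [-0.9, 1.1, -0.3]
clock: 23.77
position: [0.4751, -0.0667, 0.2309]
contact_force: [1.8, 0.7, 0.0]
clock: 24.18
position: [0.4706, -0.0661, 0.2241]
contact_force: [-0.4, -0.4, 0.5]
clock: 24.6
position: [0.4709, -0.0663, 0.2253]
contact_force: [0.0, -0.1, 0.2]
24.6 p [ 0.4709 -0.0663  0.2253] 
 [[ 0.997  0.077 -0.   ]
 [ 0.077 -0.997  0.   ]
 [-0.    -0.    -1.   ]] F [ 0.  -0.1  0.2] w -0.00019569277604007077
[149, 149, 149, 151, 151, 148, 151, 149, 149, 150, 149, 152, 152, 152, 150, 150, 150, 150, 147, 152, 151, 150, 70, 61, 168, 173, 120, 102]
[130, 132, 132, 144, 151, 149, 149, 148, 147, 149, 153, 151, 147, 150, 150, 147, 151, 148, 149, 149, 150, 149, 151, 77, 60, 151, 174, 172]
```

The lip edge is back at x of about 0.594, so the drawer is shut and has stayed shut for over a second with the hand clear.

```bash
python3 -c "
from rig import manip
print(manip.sign_off())"
```

```text
the job is handed in; nothing more can be done
None
```

The job is handed in: the drawer was released, the tube laid in the cradle cap towards the wide saddle, and the drawer pressed home; camera and force readings show it shut and still latched over a second later with the hand clear, though sign-off returned no verdict.

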